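# Build the step pulley at the grinder belt line

## Robot

A 6-joint arm with a two-finger parallel gripper is mounted at the origin on the work surface. World frame = base frame: x ahead of the robot, y to its left, z up, the work surface at z = 0. Lengths are in m, angles in degrees, forces in N, time in s.
With the tool pointing down it reaches from about 0.3 to 0.85 m from the base axis. Payload 4.2 kg.
Tool frame: the origin (TCP) lies midway between the tips of the shut fingers; the grasp point (between the pads) lies env.grip_depth behind it (env.grip_depth is the distance from the TCP to the grasp point, in m); z points along the fingers, y is the line along which they close (so a half turn about z gives the same grasp; the last joint's range is limited). The gripper opens to 91 mm and grips with 3 to 60 N. Pads are 32 mm wide; open, the fingers measure 118 mm over their backs; the gripper's body (76 mm by 178 mm) begins 60 mm behind the grasp point.
Start: joints at [-71.62, 18.312, 89.639, -0, 72.044, -1.146], TCP at [0.192, -0.542, 0.214] pointing down, gripper open.
Joint ranges: [-177.97, 177.97], [-48.28, 115.42], [12.27, 149.76], [-77.06, 257.06], [2.81, 150.46], [-146.56, 146.56]. Speed limits (degrees/s): [147.25, 147.25, 180, 180, 180, 180].

## Interface

Orientations are given as [roll, pitch, yaw] about the fixed x, y, z axes, in that order (R = Rz(yaw) Ry(pitch) Rx(roll)).
In Python, from station import env gives the robot as it stands.
- The arm moves only by the shell command python3 -m jog 'ROWS' [OPENING]. ROWS is JSON, a list that holds one entry, the list of rows, each a list of 4 numbers: the shift along the tool's x, y, z normalised to -1 to 1, where 1 is 500 mm, then the turn about the tool's z normalised to -1 to 1, where 1 is 180 degrees. A call has 1 to 10 rows; each row shifts and turns the commanded pose from where the row before left it, along the tool's axes as they then stand; what a row does not reach is not made up. A row lasts 1/10 s, in which the tool goes at most 50 mm and 8.59 degrees, less where a joint would pass 70% of its speed; a pose out of reach is approached as far as the arm can. A call with a number of a shift or a turn outside -1 to 1 is refused whole. A call with a gripper value outside its range is refused whole. OPENING is the opening, from 0 (shut) to 1 (fully open), set as the call begins (- or left out, the last holds). The fingers move at their own pace and stop on an object; the grip force is fixed at half the most. Time passes only in rows, so rows that do not move let the fingers close. It gives the time, the measured TCP pose, the force, the opening and the grip force at its end, in the units of the state.
- env.read_state(): the state, without advancing time (a new reading comes with each control period).
- env.snapshot(name): name is "scene" or "top" or "wrist"; returns a dict with "pixels" (400x640x3 uint8, blue, green, red), "fx", "fy", "cx", "cy" (pixels), "k1" (the pictures are not rectified: a ray, as slopes to the right and down, at radius r is drawn at 1 + k1 r^2 times it, then the intrinsics apply), "rvec" (rotation vector, rad) and "tvec" (3), from world to camera coordinates, as OpenCV has them; the wrist camera has in their place "tool_from_camera" (4x4, takes a point from camera to tool coordinates, whose origin is the TCP and whose axes are the flange's). Camera axes: x right, y down, z forward; pixel columns grow to the right and rows downward; lengths in m; the calibration is good to about 2 mm. A picture is of the moment at which its call begins: read the wrist's pose just before it. There is no depth.
- env.hand_in(): hands the job in; it is judged then, once.
The state is a dict: "time_s": time; "qpos": joint angles; "joint_vel": joint speeds; "tau": joint torques, N m; "tool_pos": TCP position; "tcp_rot": TCP orientation; "wrist_force": force on the tool from outside, world axes, zero at the start; "wrist_torque": the same for the moment, N m; "grip_width": finger opening in m; "gripper_force": force on a finger pad.
Only numpy, scipy, OpenCV 4.12 (cv2) and the standard library are available. Lean on these libraries where they do the work, as an engineer would, in place of code of your own. Each camera call takes 0.05 s, during which the arm holds its last target. There are 200 camera calls.

## Task

Slide the empty green spindle foot across the bench, without lifting it, until it stands wholly inside the painted white ring. Then build the step pulley on it: seat every pulley on the bench face down over the spigot and then over each other's boss, largest at the bottom and smallest at the top, each fully home and flat, and finish with the end cap seated on top. Leave the other things on the bench where they are.

Things in the scene. Friction and masses are not known exactly. Their poses are not given: they have to be found in the camera images.
- foot: Green cast spindle foot, a round stepped disc: 150 mm across up to 14 mm, then 121 mm across up to its top face at 30 mm, with a steel centring spigot 46 mm across, 18 mm high (top at 48 mm, bevelled) in the middle. Loose, about 0.9 kg; slides on the bench when pushed. Origin: centre of the underside, z up; the first part seats at 30 mm.
- mark: White ring painted flat on the bench (190 mm inside, 210 mm outside diameter) at the grinder belt line; the place for the foot. No height. Origin: its centre. Foot and ring start about 0.2 to 0.26 m apart, one to the left and one to the right.
- pulley_a: Bare metal V-belt pulley lying face down, outer diameter 144 mm, body 24 mm thick; a round boss 46 mm across stands 18 mm up from its top face (42 mm overall; grip it there). Blind recess in the underside, 50 mm across, 20 mm deep, fits over a 46 mm boss or spigot, so each seated part stands 24 mm above the one below. Origin: centre of the underside, z up. About 0.4 kg. May be absent.
- pulley_b: Bare metal V-belt pulley lying face down, outer diameter 124 mm, body 24 mm thick; a round boss 46 mm across stands 18 mm up from its top face (42 mm overall; grip it there). Blind recess in the underside, 50 mm across, 20 mm deep, fits over a 46 mm boss or spigot, so each seated part stands 24 mm above the one below. Origin: centre of the underside, z up. About 0.33 kg. May be absent.
- pulley_c: Bare metal V-belt pulley lying face down, outer diameter 104 mm, body 24 mm thick; a round boss 46 mm across stands 18 mm up from its top face (42 mm overall; grip it there). Blind recess in the underside, 50 mm across, 20 mm deep, fits over a 46 mm boss or spigot, so each seated part stands 24 mm above the one below. Origin: centre of the underside, z up. About 0.27 kg. May be absent.
- pulley_d: Bare metal V-belt pulley lying face down, outer diameter 84 mm, body 24 mm thick; a round boss 46 mm across stands 18 mm up from its top face (42 mm overall; grip it there). Blind recess in the underside, 50 mm across, 20 mm deep, fits over a 46 mm boss or spigot, so each seated part stands 24 mm above the one below. Origin: centre of the underside, z up. About 0.22 kg. May be absent.
- end_cap: Dark steel end cap lying face down: plain skirt 70 mm across, 24 mm thick, with a slim upright knob 29 mm across whose top is 51 mm above the underside (grip it by the knob). Same recess in the underside as the pulleys (50 mm across, 20 mm deep). Origin: centre of the underside, z up. About 0.2 kg.
- jar: Bystander: lidded jar 62 mm across, 70 mm high, standing among the pulleys. Origin: centre of the underside.
- wrench: Bystander: open-ended wrench 160 mm long lying at the left side. Origin on the bench, near its middle.
- hammer: Bystander: hammer 260 mm long lying at the right side. Origin on the bench, near its middle.
- tin: Bystander: steel tin 68 mm across, 78 mm high, at the far left. Origin: centre of the underside.
- bearing_race: Bystander: steel bearing race, a ring 72 mm across and 20 mm high at the far right. Origin: centre of the underside.
Mind the look-alikes: they are no part of the job. What is shaped like the foot but purple is not meant.

How it is judged (in metres and radians):
On the way, in this order (a step that is already met when the one before it is completed fails the run):
1. the empty foot stands inside the painted ring (horizontal distance between foot and mark below 0.02 m and height (world z) of foot below 0.004 m and angle between foot's own z axis and vertical below 0.06 rad and linear speed of foot below 0.02 m/s), for 0.2 s.
2. the largest of the four pulleys (if it is there) is fully seated face down on the stack, above all larger ones (z of pulley_a in the frame of foot between 0.026 and 0.034 m and horizontal distance between pulley_a and foot below 0.011 m and angle between pulley_a's own z axis and vertical below 0.06 rad), for 0.2 s.
3. the second largest of the four pulleys (if it is there) is fully seated face down on the stack, above all larger ones ((z of pulley_b in the frame of foot between 0.026 and 0.034 m or z of pulley_b in the frame of foot between 0.05 and 0.058 m) and horizontal distance between pulley_b and foot below 0.011 m and angle between pulley_b's own z axis and vertical below 0.06 rad and z of pulley_b in the frame of pulley_a above 0.015 m), for 0.2 s.
4. the second smallest of the four pulleys (if it is there) is fully seated face down on the stack, above all larger ones ((z of pulley_c in the frame of foot between 0.026 and 0.034 m or z of pulley_c in the frame of foot between 0.05 and 0.058 m or z of pulley_c in the frame of foot between 0.074 and 0.082 m) and horizontal distance between pulley_c and foot below 0.011 m and angle between pulley_c's own z axis and vertical below 0.06 rad and z of pulley_c in the frame of pulley_a above 0.015 m and z of pulley_c in the frame of pulley_b above 0.015 m), for 0.2 s.
5. the smallest of the four pulleys (if it is there) is fully seated face down on the stack, above all larger ones ((z of pulley_d in the frame of foot between 0.026 and 0.034 m or z of pulley_d in the frame of foot between 0.05 and 0.058 m or z of pulley_d in the frame of foot between 0.074 and 0.082 m or z of pulley_d in the frame of foot between 0.098 and 0.106 m) and horizontal distance between pulley_d and foot below 0.011 m and angle between pulley_d's own z axis and vertical below 0.06 rad and z of pulley_d in the frame of pulley_a above 0.015 m and z of pulley_d in the frame of pulley_b above 0.015 m and z of pulley_d in the frame of pulley_c above 0.015 m), for 0.2 s.
6. the end cap is fully seated on the top pulley ((z of end_cap in the frame of foot between 0.098 and 0.106 m or z of end_cap in the frame of foot between 0.122 and 0.13 m) and horizontal distance between end_cap and foot below 0.011 m and angle between end_cap's own z axis and vertical below 0.06 rad and z of end_cap in the frame of pulley_a above 0.015 m and z of end_cap in the frame of pulley_b above 0.015 m and z of end_cap in the frame of pulley_c above 0.015 m and z of end_cap in the frame of pulley_d above 0.015 m), for 0.2 s.
At the end, for the whole second after the job is handed in: Foot flat, within 22 mm of the ring's centre; every pulley present seated on the stack (within 4 mm of its 24 mm step in height, 11 mm of the foot's axis, 0.06 rad of level), smaller always above larger; end cap likewise on top; all at rest (all of step 2 and all of step 3 and all of step 4 and all of step 5 and all of step 6 and horizontal distance between foot and mark below 0.022 m and height (world z) of foot below 0.004 m and angle between foot's own z axis and vertical below 0.06 rad and linear speed of each of foot, pulley_a, pulley_b, pulley_c, pulley_d, end_cap below 0.02 m/s); the robot touches nothing.
It fails at once if the foot is lifted off the bench (more than 20 mm) (height (world z) of foot above 0.02 m).
It fails at once if a bystander is pushed more than 70 mm away (distance of any of jar, wrench, hammer, tin, bearing_race from where it was at the start of the episode above 0.07 m).
It fails at once if the jar or the tin is knocked over (angle between any of jar, tin's own z axis and vertical above 0.6 rad).
Of pulley_a, pulley_b, pulley_c, pulley_d only 3 to 4 are there at a start; the rules pass over those that are not, and their reading is None.
At some moment in a run one of pulley_a, pulley_b, pulley_c, pulley_d, end_cap may be knocked a few centimetres aside while the robot is not near it.
It also fails if it takes over 208 s, if anything falls off the work surface, if the arm or the gripper's body presses on something with over 40 N, if the wrist force passes 120 N, or if a joint passes its speed limit or range.

## Working session

There is one attempt and no reset: what is moved stays moved. The work goes in short steps, Python scripts to look and compute and a shell command to move; the robot and the scene stay as the last step left them, time stands still between calls to the robot, and variables do not carry over. Pictures are saved under pics/ and viewed, at most 14 in all, crops included, and the job is handed in when it is done.

```bash
ls; mkdir -p pics
python3 - <<'E'
from station import env
import cv2
print(env.read_state(), env.grip_depth)
for n in ("scene","top"):
    s=env.snapshot(n); cv2.imwrite(f"pics/{n}0.png",s["pixels"])
    print({k:v for k,v in s.items() if k!="pixels"})
s=env.snapshot("wrist"); print(s["tool_from_camera"],s["fx"],s["cx"],s["cy"],s["k1"])
E
```

```text
pics
{'time_s': 0.0, 'qpos': array([-7.16207930e+01,  1.83511710e+01,  8.97058474e+01, -2.01599875e-03,
        7.20431053e+01, -1.14554132e+00]), 'joint_vel': array([-0.01226991, -0.04396194, -0.02248247, -0.01036497,  0.08278771,
       -0.0380644 ]), 'tau': array([ 1.65425276e-04, -4.12464094e+01, -2.31966734e+01,  7.22916378e-02,
        4.55727917e-02, -1.46827874e-04]), 'tool_pos': array([ 0.19200962, -0.54146531,  0.21312877]), 'tcp_rot': array([-1.79899858e+02, -8.53614051e-05,  1.95253715e+01]), 'wrist_force': array([-0.10695386, -0.25493452, -0.35350711]), 'wrist_torque': array([-0.00705882, -0.03265554,  0.0027694 ]), 'gripper_force': 0.0, 'grip_width': 0.09120087579689894} 0.0188
{'fx': 446.8298031638205, 'fy': 446.8298031638205, 'cx': 318.23473913265667, 'cy': 196.55008237767933, 'k1': -0.04262192795196358, 'rvec': array([ 1.41458116,  1.90544244, -1.03834376]), 'tvec': array([ 0.14290871, -0.19318124,  1.62339783])}
{'fx': 410.08947259479834, 'fy': 410.08947259479834, 'cx': 321.2846730238736, 'cy': 207.13423372294793, 'k1': -0.07751290479707759, 'rvec': array([ 2.17850336, -2.14314728,  0.15576146]), 'tvec': array([-0.02232207,  0.44765456,  1.40697275])}
[[ 5.78882574e-04 -9.63700359e-01 -2.66985547e-01  7.63336726e-02]
 [ 9.99999832e-01  5.54553184e-04  1.66523524e-04  6.17831208e-04]
 [-1.24210943e-05 -2.66985599e-01  9.63700519e-01 -1.71331747e-01]
 [ 0.00000000e+00  0.00000000e+00  0.00000000e+00  1.00000000e+00]] 345.9225221959446 318.3541517025373 199.9158285557096 -0.025729360839273668
```

View pics/top0.png

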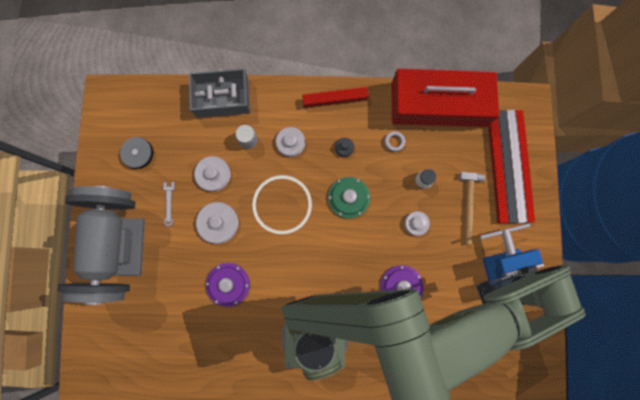

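View pics/scene0.png

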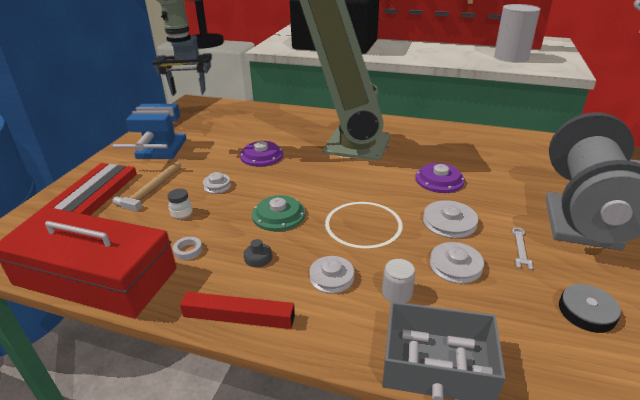

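The top view shows the green foot at (349,197), the white ring at (282,204), pulleys at (217,222), (212,173), (290,141) and (417,223), the cap at (345,147), the jar at (426,179), the tin at (246,136) and the race at (395,142).

Look-alikes: purple feet at (227,285) and (401,285), a dark disc at (136,152), the race at (395,142) and the tin at (246,136). I choose the green foot at (349,197).

```bash
cat > h.py <<'E'
import numpy as np, cv2
from station import env
def undist(s,p):
    K=np.array([[s["fx"],0,s["cx"]],[0,s["fy"],s["cy"]],[0,0,1]])
    return cv2.undistortPoints(np.array(p,float).reshape(-1,1,2),K,np.array([s["k1"],0,0,0,0])).reshape(-1,2)
def cam(s,st=None):
    "R,t camera->world"
    if "rvec" in s:
        R=cv2.Rodrigues(s["rvec"])[0].T; return R,-R@s["tvec"]
    from scipy.spatial.transform import Rotation as Ro
    W=np.eye(4); W[:3,:3]=Ro.from_euler("xyz",st["tcp_rot"],degrees=True).as_matrix(); W[:3,3]=st["tool_pos"]
    T=W@s["tool_from_camera"]; return T[:3,:3],T[:3,3]
def pix2w(s,p,z,st=None):
    R,t=cam(s,st); d=np.c_[undist(s,p),np.ones(len(p))]@R.T
    return t+d*((z-t[2])/d[:,2])[:,None]
def w2pix(s,P,st=None):
    R,t=cam(s,st); K=np.array([[s["fx"],0,s["cx"]],[0,s["fy"],s["cy"]],[0,0,1]])
    return cv2.projectPoints(np.array(P,float).reshape(-1,1,3),cv2.Rodrigues(R.T)[0],-R.T@t,K,np.array([s["k1"],0,0,0,0]))[0].reshape(-1,2)
def circ(x,y,z,r,n=48):
    a=np.linspace(0,2*np.pi,n); return np.c_[x+r*np.cos(a),y+r*np.sin(a),0*a+z]
E
python3 - <<'E'
from h import *
s=env.snapshot("top")
px={"foot":(349.5,196.5,.048),"ring":(282,204.5,0),"p1":(216.5,222,.042),"p2":(211,173,.042),"p3":(291,141,.042),"p4":(417,223,.042),"cap":(345.5,147,.051),"jar":(426,178,.07)}
im=cv2.resize(s["pixels"],None,fx=4,fy=4,interpolation=cv2.INTER_CUBIC)
for k,(u,v,z) in px.items():
    w=pix2w(s,[(u,v)],z)[0]; print(k,w.round(4),"reach",np.hypot(*w[:2]).round(3))
    rs={"foot":[(.048,.023),(0,.075)],"ring":[(0,.1)],"cap":[(.051,.0145),(.024,.035)],"jar":[(.07,.031)]}.get(k,[(.042,.023)]+[(.024,r) for r in {"p1":[.072],"p2":[.062],"p3":[.052],"p4":[.042]}[k]])
    for zz,r in rs:
        q=w2pix(s,circ(w[0],w[1],zz,r))*4+2
        cv2.polylines(im,[q.astype(int).reshape(-1,1,2)],True,(0,0,255),1)
cv2.imwrite("pics/t1.png",cv2.resize(im[4*110:4*260,4*165:4*455],(800,414),interpolation=cv2.INTER_AREA))
E
```

```text
foot [ 0.4844 -0.1122  0.048 ] reach 0.497Traceback (most recent call last):
  File "<stdin>", line 7, in <module>
KeyError: 'foot'
```

```bash
cat > ov.py <<'E'
from h import *
RS={"foot":[(.048,.023),(0,.075)],"ring":[(0,.095),(0,.105)],"cap":[(.051,.0145),(.024,.035)],"jar":[(.07,.031)],"p1":[(.042,.023),(.024,.072)],"p2":[(.042,.023),(.024,.062)],"p3":[(.042,.023),(.024,.052)],"p4":[(.042,.023),(.024,.042)]}
def overlay(s,W,name,box,f=4,st=None):
    im=cv2.resize(s["pixels"],None,fx=f,fy=f,interpolation=cv2.INTER_CUBIC)
    for k,w in W.items():
        for zz,r in RS[k]:
            q=w2pix(s,circ(w[0],w[1],zz,r),st)*f+f/2
            cv2.polylines(im,[q.astype(int).reshape(-1,1,2)],True,(0,0,255),1)
    x0,x1,y0,y1=box; im=im[f*y0:f*y1,f*x0:f*x1]
    g=min(1,800/im.shape[1],600/im.shape[0]); cv2.imwrite(name,cv2.resize(im,None,fx=g,fy=g,interpolation=cv2.INTER_AREA))
E
python3 - <<'E'
from ov import *
s=env.snapshot("top")
px={"foot":(349.5,196.5,.048),"ring":(282,204.5,0),"p1":(216.5,222,.042),"p2":(211,173,.042),"p3":(291,141,.042),"p4":(417,223,.042),"cap":(345.5,147,.051),"jar":(426,178,.07)}
W={k:pix2w(s,[(u,v)],z)[0] for k,(u,v,z) in px.items()}
for k,w in W.items(): print(k,w.round(4),"reach",np.hypot(*w[:2]).round(3))
overlay(s,W,"pics/t1.png",(165,455,110,260))
E
```

```text
foot [ 0.4844 -0.1122  0.048 ] reach 0.497
ring [0.4588 0.1252 0.    ] reach 0.476
p1 [0.3882 0.3468 0.042 ] reach 0.521
p2 [0.5606 0.3748 0.042 ] reach 0.674
p3 [0.6812 0.0963 0.042 ] reach 0.688
p4 [ 0.3964 -0.3488  0.042 ] reach 0.528
cap [ 0.6604 -0.0968  0.051 ] reach 0.667
jar [ 0.5508 -0.3759  0.07  ] reach 0.667
```

View pics/t1.png

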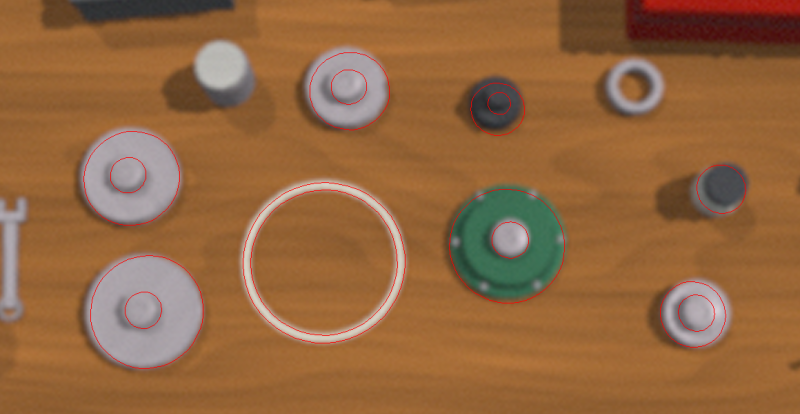

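The circles drawn from the given sizes match all the parts. The foot is at (0.484,-0.112) and the ring at (0.459,0.125), 0.238 m apart as the task says. Pulleys a, b, c and d are p1 to p4, so all four are there. Next I move above the foot.

```bash
cat > plan.py <<'E'
import sys
from h import *
def plan(x,y,z,yaw=None):
    st=env.read_state(); p=st["tool_pos"]; r=st["tcp_rot"]; a=np.radians(r[2])
    d=np.array([x,y,z])-p
    t=np.array([d[0]*np.cos(a)+d[1]*np.sin(a), d[0]*np.sin(a)-d[1]*np.cos(a), -d[2]])/.5
    turn=0 if yaw is None else -((yaw-r[2]+180)%360-180)/180
    print("t",st["time_s"],"pose",p.round(4),r.round(2),"tool delta",t.round(4),"rows",np.round(np.linalg.norm(t)/.1,1),"turn",np.round(turn,4),"f",st["wrist_force"].round(1),"w",round(st["grip_width"],4))
if __name__=="__main__": plan(*[float(v) for v in sys.argv[1:]])
E
python3 plan.py 0.4844 -0.1122 0.11 19.5
```

```text
t 0.25 pose [ 0.1921 -0.5417  0.2136] [-179.96   -0.     19.52] tool delta [ 0.8381 -0.6143  0.2071] rows 10.6 turn 0.0001 f [-0.6  1.   0.3] w 0.0912
```

```bash
python3 -m jog '[[[0.04,-0.03,0.0,0],[0.075,-0.056,0.01,0],[0.075,-0.056,0.02,0],[0.075,-0.056,0.02,0],[0.075,-0.056,0.02,0],[0.075,-0.056,0.02,0],[0.075,-0.056,0.02,0],[0.075,-0.056,0.02,0],[0.075,-0.056,0.02,0],[0.075,-0.056,0.02,0]]]' 0.8; python3 plan.py 0.4844 -0.1122 0.033
```

```text
time_s: 1.25
tool_pos: [0.4407, -0.1691, 0.1288]
tcp_rot: [180.0, -0.0, 19.5]
wrist_force: [1.2, -0.7, -0.4]
grip_width: 0.0731
gripper_force: 0.0
t 1.25 pose [ 0.4407 -0.1691  0.1288] [ 1.7997e+02 -3.0000e-02  1.9530e+01] tool delta [ 0.1203 -0.0781  0.1915] rows 2.4 turn 0 f [ 1.2 -0.7 -0.4] w 0.0731
```

```bash
python3 -m jog '[[[0.05,-0.03,0,0],[0.05,-0.03,0.03,0],[0.02,-0.018,0.04,0],[0,0,0.04,0],[0,0,0,0],[0,0,0,0]]]'
python3 - <<'E'
from ov import *
from plan import plan
st=env.read_state(); s=env.snapshot("wrist")
overlay(s,{"foot":(.4844,-.1122)},"pics/w1.png",(0,640,0,400),f=1,st=st); plan(.4844,-.1122,.033)
E
```

```text
time_s: 1.85
tool_pos: [0.4834, -0.1141, 0.0741]
tcp_rot: [-180.0, 0.0, 19.5]
wrist_force: [0.2, 0.6, -0.5]
grip_width: 0.073
gripper_force: 0.0
t 1.9 pose [ 0.4839 -0.1144  0.0747] [ 1.7995e+02 -6.0000e-02  1.9510e+01] tool delta [ 0.0024 -0.0038  0.0834] rows 0.8 turn 0 f [ 0.2 -0.2  0.5] w 0.0731
```

View pics/w1.png

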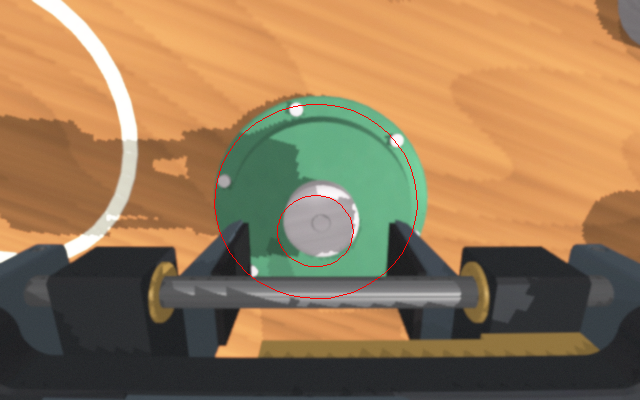

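The wrist view shows the green foot's spigot top centred at (321,221), 5 px right of and 10 px above the top-view prediction. I'll refine with the wrist measurement.

Run:
```python
from ov import *
from plan import plan
st=env.read_state(); s=env.snapshot("wrist")
w=pix2w(s,[(321,221)],.048,st)[0]; print(w); print(w2pix(s,circ(w[0],w[1],.048,.023,5),st).round(0)); plan(w[0],w[1],.033)
```

```text
[ 0.49244837 -0.11378003  0.048     ]
[[334. 186.]
 [285. 209.]
 [309. 254.]
 [356. 233.]
 [334. 186.]]
t 1.95 pose [ 0.4841 -0.1145  0.075 ] [ 1.7993e+02 -1.0000e-01  1.9490e+01] tool delta [0.0163 0.0042 0.084 ] rows 0.9 turn 0 f [ 0.2 -0.3 -0.1] w 0.0729
```

```bash
python3 -m jog '[[[0.009,0,0.03,0],[0,0,0.034,0],[0,0,0.02,0],[0,0,0,0]]]' && python3 -m jog '[[[0,0,0,0],[0,0,0,0],[0,0,0,0],[0,0,0,0],[0,0,0,0],[0,0,0,0],[0,0,0,0]]]' 0.3; python3 plan.py 0.459 0.125 0.033
```

```text
time_s: 2.35
tool_pos: [0.487, -0.1127, 0.0315]
tcp_rot: [-180.0, 0.1, 19.5]
wrist_force: [0.5, 0.6, -0.1]
grip_width: 0.0729
gripper_force: 0.0
time_s: 3.05
tool_pos: [0.4883, -0.113, 0.0325]
tcp_rot: [179.9, -0.1, 19.5]
wrist_force: [-0.4, -3.3, 5.7]
grip_width: 0.0451
gripper_force: 30.0
t 3.05 pose [ 0.4883 -0.113   0.0325] [ 1.7991e+02 -7.0000e-02  1.9550e+01] tool delta [ 0.104  -0.4682 -0.0009] rows 4.8 turn 0 f [-0.4 -3.3  5.7] w 0.0451
```

```bash
python3 -m jog '[[[0.002,-0.01,0,0],[0.004,-0.02,0,0],[0.0065,-0.029,0,0],[0.0065,-0.029,0,0],[0.0065,-0.029,0,0],[0.0065,-0.029,0,0],[0.0065,-0.029,0,0],[0.0065,-0.029,0,0],[0.0065,-0.029,0,0],[0.0065,-0.029,0,0]]]';  python3 plan.py 0.459 0.125 0.033
```

```text
time_s: 4.05
tool_pos: [0.472, 0.02, 0.0325]
tcp_rot: [179.8, -0.1, 19.6]
wrist_force: [1.0, -8.4, 6.0]
grip_width: 0.0451
gripper_force: 30.0
t 4.05 pose [0.472  0.02   0.0325] [ 1.7984e+02 -7.0000e-02  1.9600e+01] tool delta [ 0.0459 -0.2066 -0.001 ] rows 2.1 turn 0 f [ 1.  -8.4  6. ] w 0.0451
```

```bash
python3 -m jog '[[[0.0065,-0.029,0,0],[0.0065,-0.029,0,0],[0.0065,-0.029,0,0],[0.0065,-0.029,0,0],[0.0065,-0.029,0,0],[0.0065,-0.029,0,0],[0.004,-0.018,0,0],[0.002,-0.01,0,0],[0,0,0,0],[0,0,0,0]]]';  python3 plan.py 0.459 0.125 0.033
python3 - <<'E'
from ov import *
s=env.snapshot("top"); overlay(s,{"ring":(.4588,.1252)},"pics/t2.png",(180,400,100,260))
E
```

```text
time_s: 5.05
tool_pos: [0.4589, 0.1232, 0.0325]
tcp_rot: [179.9, -0.0, 19.6]
wrist_force: [0.3, -2.4, 7.1]
grip_width: 0.0449
gripper_force: 30.0
t 5.05 pose [0.4589 0.1232 0.0325] [ 1.7995e+02 -2.0000e-02  1.9590e+01] tool delta [ 0.0015 -0.0033 -0.001 ] rows 0.0 turn 0 f [ 0.3 -2.4  7.1] w 0.0449
```

View pics/t2.png

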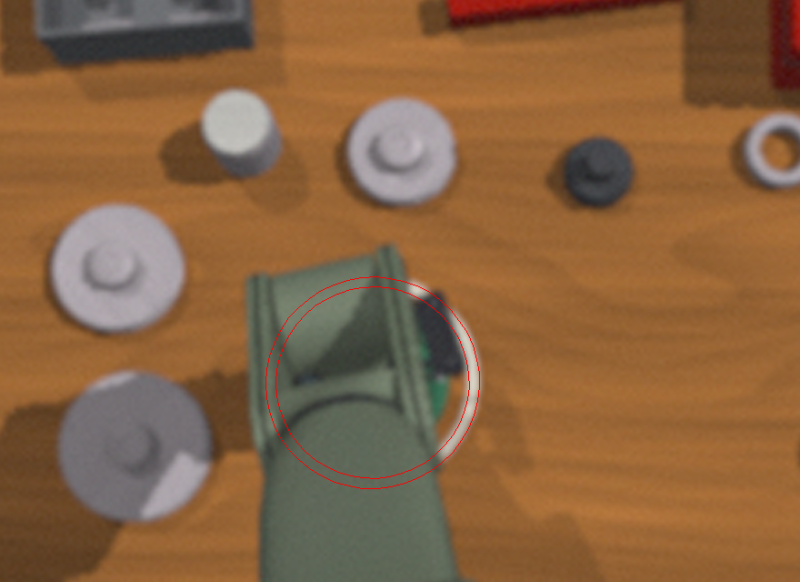

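The arm hides the ring centre, but the foot's green edge at (445,395) is inside the ring. I'll regrip at 90° to get the spigot centre.

```bash
python3 -m jog '[[[0,0,0,0],[0,0,0,0],[0,0,0,0],[0,0,0,-0.047],[0,0,0,-0.047],[0,0,0,-0.047],[0,0,0,-0.047],[0,0,0,-0.047],[0,0,0,-0.047]]]' 0.8 && python3 -m jog '[[[0,0,0,-0.047],[0,0,0,-0.047],[0,0,0,-0.047],[0,0,0,-0.047],[0,0,0,-0.03],[0,0,0,0],[0,0,0,0]]]' &&  python3 -m jog '[[[0,0,0,0],[0,0,0,0],[0,0,0,0],[0,0,0,0],[0,0,0,0],[0,0,0,0],[0,0,0,0]]]' 0.3;  python3 plan.py 0.459 0.125 0.033
```

```text
time_s: 6.0
tool_pos: [0.4582, 0.1235, 0.0316]
tcp_rot: [-179.9, 0.0, 70.6]
wrist_force: [0.7, 0.2, -0.1]
grip_width: 0.0731
gripper_force: 0.0
time_s: 6.7
tool_pos: [0.4584, 0.1234, 0.0317]
tcp_rot: [-180.0, -0.0, 109.4]
wrist_force: [-0.1, -0.1, -0.1]
grip_width: 0.0732
gripper_force: 0.0
time_s: 7.4
tool_pos: [0.4593, 0.1236, 0.032]
tcp_rot: [179.9, 0.0, 109.5]
wrist_force: [2.3, 1.9, -2.8]
grip_width: 0.0455
gripper_force: 30.0
t 7.4 pose [0.4593 0.1236 0.032 ] [1.7992e+02 1.0000e-02 1.0951e+02] tool delta [ 0.0029  0.0003 -0.002 ] rows 0.0 turn 0 f [ 2.3  1.9 -2.8] w 0.0455
```

```bash
python3 -m jog '[[[0,0,0,0],[0,0,0,0],[0,0,0,0],[0,0,-0.05,0],[0,0,-0.07,0]]]' 0.8;  python3 plan.py 0.388 0.347 0.085
```

```text
time_s: 7.9
tool_pos: [0.4566, 0.1228, 0.091]
tcp_rot: [-179.7, -0.0, 109.5]
wrist_force: [1.5, 1.0, -0.3]
grip_width: 0.0731
gripper_force: 0.0
t 7.9 pose [0.4566 0.1228 0.091 ] [-1.7966e+02 -3.0000e-02  1.0953e+02] tool delta [0.4684 0.0205 0.0121] rows 4.7 turn 0 f [ 1.5  1.  -0.3] w 0.0731
```

```bash
python3 -m jog '[[[0.05,0.002,0,0],[0.09,0.004,0,0],[0.09,0.004,0,0],[0.09,0.004,0,0],[0.09,0.003,0,0],[0.05,0.003,0,0],[0.01,0,0,0],[0,0,0,0],[0,0,0,0]]]';  python3 plan.py 0.388 0.347 0.026
python3 - <<'E'
from ov import *
s=env.snapshot("top"); w=env.read_state(); overlay(s,{"ring":(.4588,.1252),"foot":(.459,.1235)},"pics/t3.png",(180,440,100,260))
w=env.read_state(); s=env.snapshot("wrist"); overlay(s,{"p1":(.3882,.3468)},"pics/w3.png",(0,640,0,400),1,w)
E
```

```text
time_s: 8.8
tool_pos: [0.3895, 0.3469, 0.0917]
tcp_rot: [-179.9, 0.1, 109.5]
wrist_force: [0.1, -0.7, -0.1]
grip_width: 0.0732
gripper_force: 0.0
t 8.8 pose [0.3895 0.3469 0.0917] [-1.7994e+02  6.0000e-02  1.0950e+02] tool delta [ 0.0011 -0.0027  0.1315] rows 1.3 turn 0 f [ 0.1 -0.7 -0.1] w 0.0732
```

View pics/t3.png

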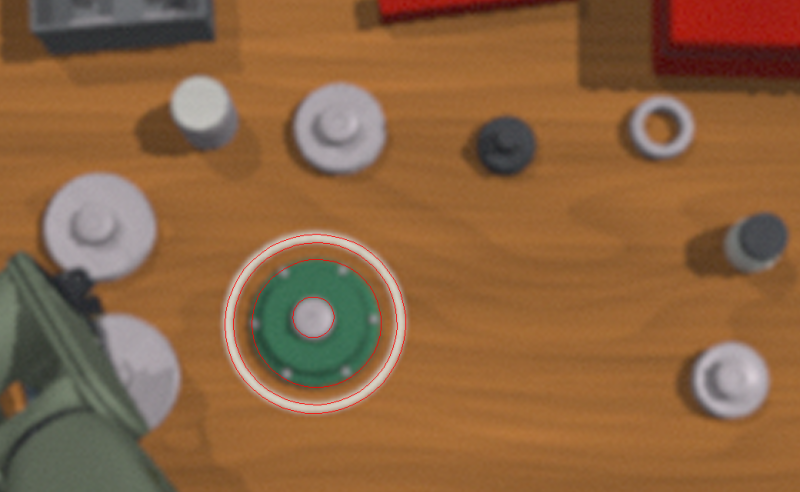

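View pics/w3.png

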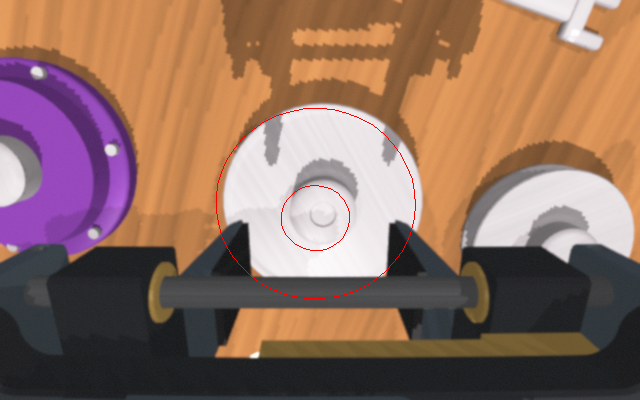

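Top view: the foot sits centred in the ring at (314,319), and the overlay matches my gripped coordinates, so the top camera can be trusted. Wrist view: boss at (323,212), only a few mm off the prediction. Descending on pulley a.

```bash
python3 -m jog '[[[0.001,-0.002,0.05,0],[0,0,0.05,0],[0,0,0.03,0],[0,0,0,0],[0,0,0,0]]]' && python3 -m jog '[[[0,0,0,0],[0,0,0,0],[0,0,0,0],[0,0,0,0],[0,0,0,0],[0,0,0,0],[0,0,0,0]]]' 0.3 && python3 -m jog '[[[0,0,0,0],[0,0,0,0],[0,0,0,0],[0,0,0,0.047],[0,0,0,0.047],[0,0,0,0.047],[0,0,0,0.047],[0,0,0,0.047],[0,0,0,0.047],[0,0,0,0.047]]]' 0.8 && python3 -m jog '[[[0,0,0,0.047],[0,0,0,0.047],[0,0,0,0.047],[0,0,0,0.03],[0,0,0,0],[0,0,0,0]]]' &&  python3 -m jog '[[[0,0,0,0],[0,0,0,0],[0,0,0,0],[0,0,0,0],[0,0,0,0],[0,0,0,0],[0,0,0,0]]]' 0.3;  python3 plan.py 0.459 0.1235 0.10
```

```text
time_s: 9.4
tool_pos: [0.3888, 0.3474, 0.0269]
tcp_rot: [-180.0, 0.0, 109.4]
wrist_force: [-0.7, -0.4, 0.1]
grip_width: 0.073
gripper_force: 0.0
time_s: 10.1
tool_pos: [0.389, 0.3487, 0.0273]
tcp_rot: [179.9, -0.0, 109.5]
wrist_force: [3.3, 0.2, 1.8]
grip_width: 0.0449
gripper_force: 30.0
time_s: 11.1
tool_pos: [0.3879, 0.3481, 0.0266]
tcp_rot: [-180.0, 0.1, 50.0]
wrist_force: [-0.5, -0.3, -0.2]
grip_width: 0.0732
gripper_force: 0.0
time_s: 11.7
tool_pos: [0.3881, 0.3482, 0.0267]
tcp_rot: [180.0, 0.0, 19.6]
wrist_force: [-0.5, -0.2, -0.1]
grip_width: 0.0734
gripper_force: 0.0
time_s: 12.4
tool_pos: [0.3884, 0.3485, 0.0269]
tcp_rot: [-180.0, -0.0, 19.5]
wrist_force: [-0.5, 1.2, -1.5]
grip_width: 0.0451
gripper_force: 30.0
t 12.4 pose [0.3884 0.3485 0.0269] [-1.7999e+02 -1.0000e-02  1.9520e+01] tool delta [-0.0173  0.4713 -0.1462] rows 4.9 turn 0 f [-0.5  1.2 -1.5] w 0.0451
```

```bash
python3 -m jog '[[[0,0,-0.02,0],[0,0,-0.04,0],[0,0,-0.05,0],[0,0,-0.036,0],[-0.001,0.03,0,0],[-0.002,0.06,0,0],[-0.002,0.07,0,0],[-0.003,0.07,0,0],[-0.003,0.07,0,0],[-0.003,0.07,0,0]]]' && python3 -m jog '[[[-0.002,0.06,0,0],[-0.001,0.03,0,0],[0,0.01,0,0],[0,0,0,0],[0,0,0,0],[0,0,0,0]]]';  python3 plan.py 0.459 0.1235 0.057 19.5
```

```text
time_s: 13.4
tool_pos: [0.4427, 0.1688, 0.0989]
tcp_rot: [180.0, 0.2, 19.5]
wrist_force: [-0.2, -0.2, -1.2]
grip_width: 0.0452
gripper_force: 30.0
time_s: 14.0
tool_pos: [0.4585, 0.1246, 0.0997]
tcp_rot: [-180.0, 0.0, 19.6]
wrist_force: [-0.1, -0.3, -2.7]
grip_width: 0.0451
gripper_force: 30.0
t 14.0 pose [0.4585 0.1246 0.0997] [-1.7999e+02  3.0000e-02  1.9590e+01] tool delta [0.0001 0.0024 0.0855] rows 0.9 turn 0.0005 f [-0.1 -0.3 -2.7] w 0.0451
```

```bash
python3 -m jog '[[[0,0.002,0.02,0],[0,0,0.02,0],[0,0,0.02,0],[0,0,0.012,0],[0,0,0.01,0],[0,0,0,0],[0,0,0,0]]]'; python3 plan.py 0.459 0.1235 0.057 19.5
```

```text
time_s: 14.7
tool_pos: [0.4595, 0.1231, 0.0589]
tcp_rot: [180.0, -0.0, 19.5]
wrist_force: [0.4, -0.4, -3.4]
grip_width: 0.0451
gripper_force: 30.0
t 14.7 pose [0.4595 0.1231 0.0589] [ 1.7999e+02 -1.0000e-02  1.9520e+01] tool delta [-0.0006 -0.0011  0.0039] rows 0.0 turn 0.0001 f [ 0.4 -0.4 -3.4] w 0.0451
```

```bash
python3 -m jog '[[[0,0,0.004,0],[0,0,0.001,0],[0,0,0,0],[0,0,0,0]]]' && python3 -m jog '[[[0,0,0,0],[0,0,0,0],[0,0,0,0],[0,0,0,0],[0,0,-0.03,0],[0,0,-0.06,0],[0,0,-0.03,0],[0,0,0,0]]]' 0.8; python3 plan.py 0.5606 0.3748 0.09 19.5
python3 - <<'E'
from ov import *
s=env.snapshot("top"); overlay(s,{},"pics/t4.png",(180,440,100,260))
E
```

```text
time_s: 15.1
tool_pos: [0.4597, 0.1231, 0.0569]
tcp_rot: [180.0, -0.1, 19.5]
wrist_force: [-0.3, 0.5, 0.7]
grip_width: 0.0451
gripper_force: 30.0
time_s: 15.9
tool_pos: [0.4609, 0.1235, 0.1184]
tcp_rot: [180.0, -0.3, 19.5]
wrist_force: [-0.5, -0.0, -1.2]
grip_width: 0.0724
gripper_force: 0.0
t 15.9 pose [0.4609 0.1235 0.1184] [179.97  -0.29  19.53] tool delta [ 0.3559 -0.4072  0.0568] rows 5.4 turn 0.0001 f [-0.5 -0.  -1.2] w 0.0724
```

```bash
python3 -m jog '[[[0.03,-0.035,0.005,0],[0.06,-0.07,0.01,0],[0.06,-0.07,0.01,0],[0.06,-0.07,0.01,0],[0.06,-0.07,0.01,0],[0.05,-0.06,0.01,0],[0.025,-0.03,0,0],[0.01,-0.002,0,0],[0,0,0,0],[0,0,0,0]]]'
cat > check.py <<'E'
from h import *
a=cv2.imread("pics/top0.png"); s=env.snapshot("top"); b=s["pixels"]
for k,(u,v,h) in {"b":(211,174,23),"c":(290,142,20),"d":(417,223,16),"cap":(345,148,13),"jar":(426,179,14),"tin":(246,137,14)}.items():
    t=a[v-h:v+h,u-h:u+h]; m=h+35; w=b[v-m:v+m,u-m:u+m]
    _,sc,_,l=cv2.minMaxLoc(cv2.matchTemplate(w,t,cv2.TM_CCOEFF_NORMED)); print(k,"shift px",l[0]-35,l[1]-35,"score",round(sc,2))
E
python3 check.py; python3 plan.py 0.5606 0.3748 0.026 19.5
```

```text
time_s: 16.95
tool_pos: [0.558, 0.3726, 0.0883]
tcp_rot: [179.9, 0.1, 19.5]
wrist_force: [0.0, -0.8, 0.5]
grip_width: 0.0729
gripper_force: 0.0
b shift px 35 -33 score 0.39
c shift px 0 0 score 1.0
d shift px 0 0 score 1.0
cap shift px 0 0 score 1.0
jar shift px 0 0 score 1.0
tin shift px 0 0 score 1.0
t 17.0 pose [0.558  0.3726 0.0886] [1.7996e+02 9.0000e-02 1.9460e+01] tool delta [ 0.0063 -0.0024  0.1252] rows 1.3 turn -0.0002 f [0.5 0.2 0.5] w 0.0732
```

Run:
```python
from ov import *
st=env.read_state(); s=env.snapshot("wrist"); g=cv2.medianBlur(cv2.cvtColor(s["pixels"],cv2.COLOR_BGR2GRAY),5)
p=w2pix(s,[(.5606,.3748,.042)],st)[0]; print("pred boss",p)
c=cv2.HoughCircles(g[100:280,200:440],cv2.HOUGH_GRADIENT,1,20,param1=80,param2=18,minRadius=28,maxRadius=42); print(None if c is None else (c[0]+[200,100,0])[:4])
t4=cv2.imread("pics/t4.png"); cv2.imwrite("pics/w4.png",s["pixels"][60:300,160:480])
```

```text
pred boss [315.47330111 218.42291362]
[[315.5        202.5         34.29999924]]
```

View pics/w4.png

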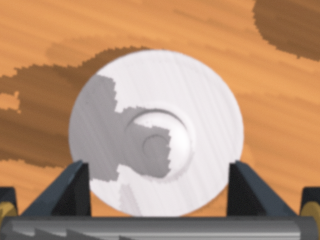

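The crop shows pulley b's boss between the fingers at about (316,203) in the full frame, a few mm ahead along tool x. Descending with a small correction.

```bash
python3 -m jog '[[[0.014,-0.002,0.05,0],[0,0,0.05,0],[0,0,0.024,0],[0,0,0,0],[0,0,0,0]]]' && python3 -m jog '[[[0,0,0,0],[0,0,0,0],[0,0,0,0],[0,0,0,0],[0,0,0,0],[0,0,0,0],[0,0,0,0]]]' 0.3 && python3 -m jog '[[[0,0,0,0],[0,0,0,0],[0,0,0,0],[0,0,0,-0.047],[0,0,0,-0.047],[0,0,0,-0.047],[0,0,0,-0.047],[0,0,0,-0.047],[0,0,0,-0.047],[0,0,0,-0.047]]]' 0.8 && python3 -m jog '[[[0,0,0,-0.047],[0,0,0,-0.047],[0,0,0,-0.047],[0,0,0,-0.03],[0,0,0,0],[0,0,0,0]]]' &&  python3 -m jog '[[[0,0,0,0],[0,0,0,0],[0,0,0,0],[0,0,0,0],[0,0,0,0],[0,0,0,0],[0,0,0,0]]]' 0.3;  python3 plan.py 0.459 0.1235 0.125
```

```text
time_s: 17.55
tool_pos: [0.565, 0.3771, 0.0276]
tcp_rot: [-180.0, -0.0, 19.5]
wrist_force: [-1.1, 0.5, 1.0]
grip_width: 0.073
gripper_force: 0.0
time_s: 18.25
tool_pos: [0.5649, 0.3774, 0.0272]
tcp_rot: [180.0, -0.0, 19.5]
wrist_force: [-0.0, 0.2, 2.1]
grip_width: 0.0449
gripper_force: 30.0
time_s: 19.25
tool_pos: [0.5647, 0.3775, 0.0266]
tcp_rot: [-180.0, 0.0, 79.1]
wrist_force: [-0.1, -0.5, 0.3]
grip_width: 0.0728
gripper_force: 0.0
time_s: 19.85
tool_pos: [0.5648, 0.3775, 0.0268]
tcp_rot: [-180.0, 0.0, 109.4]
wrist_force: [-0.0, -0.2, 0.9]
grip_width: 0.0732
gripper_force: 0.0
time_s: 20.55
tool_pos: [0.5652, 0.3776, 0.027]
tcp_rot: [179.9, -0.0, 109.5]
wrist_force: [2.0, 0.7, -1.5]
grip_width: 0.0451
gripper_force: 30.0
t 20.55 pose [0.5652 0.3776 0.027 ] [179.95  -0.   109.52] tool delta [-0.4081 -0.3701 -0.1961] rows 5.8 turn 0 f [ 2.   0.7 -1.5] w 0.0451
```

```bash
python3 -m jog '[[[0,0,-0.03,0],[0,0,-0.05,0],[0,0,-0.06,0],[0,0,-0.05,0],[-0.03,-0.027,0,0],[-0.05,-0.045,0,0],[-0.06,-0.054,0,0],[-0.06,-0.054,0,0],[-0.06,-0.055,0,0],[-0.06,-0.055,0,0]]]' && python3 -m jog '[[[-0.05,-0.045,0,0],[-0.03,-0.027,0,0],[-0.008,-0.008,0,0],[0,0,0,0],[0,0,0,0],[0,0,0,0]]]';  python3 plan.py 0.459 0.1235 0.081 109.5
```

```text
time_s: 21.55
tool_pos: [0.4798, 0.1766, 0.1222]
tcp_rot: [-179.9, 0.0, 109.6]
wrist_force: [1.3, -0.7, -3.9]
grip_width: 0.0451
gripper_force: 30.0
time_s: 22.15
tool_pos: [0.4592, 0.1243, 0.122]
tcp_rot: [180.0, -0.0, 109.6]
wrist_force: [0.2, -0.7, -4.5]
grip_width: 0.0448
gripper_force: 30.0
t 22.15 pose [0.4592 0.1243 0.122 ] [ 1.7997e+02 -1.0000e-02  1.0958e+02] tool delta [-0.0014 -0.0008  0.082 ] rows 0.8 turn 0.0004 f [ 0.2 -0.7 -4.5] w 0.0448
```

```bash
python3 -m jog '[[[-0.001,-0.001,0.02,0],[0,0,0.02,0],[0,0,0.018,0],[0,0,0.01,0],[0,0,0.01,0],[0,0,0.005,0],[0,0,0,0],[0,0,0,0]]]'; python3 plan.py 0.459 0.1235 0.081 109.5
```

```text
time_s: 22.95
tool_pos: [0.4583, 0.1227, 0.0809]
tcp_rot: [180.0, 0.0, 109.5]
wrist_force: [-2.5, -1.1, 1.4]
grip_width: 0.0452
gripper_force: 30.0
t 22.95 pose [0.4583 0.1227 0.0809] [179.99   0.   109.52] tool delta [ 0.001   0.0018 -0.0002] rows 0.0 turn 0.0001 f [-2.5 -1.1  1.4] w 0.0452
```

Seated. Release, rise, and go to c at (0.681,0.096), allowing +4 mm in x.

```bash
python3 -m jog '[[[0,0,0,0],[0,0,0,0],[0,0,0,0],[0,0,0,0],[0,0,-0.03,0],[0,0,-0.06,0],[0,0,-0.03,0],[0,0,0,0]]]' 0.8; python3 check.py; python3 plan.py 0.685 0.0975 0.09 109.5
```

```text
time_s: 23.75
tool_pos: [0.46, 0.1231, 0.1424]
tcp_rot: [179.7, 0.0, 109.5]
wrist_force: [-1.1, -0.4, -1.0]
grip_width: 0.0727
gripper_force: 0.0
b shift px 35 -33 score 0.38
c shift px 0 0 score 0.98
d shift px 0 0 score 1.0
cap shift px 0 0 score 1.0
jar shift px 0 0 score 0.99
tin shift px 0 0 score 1.0
t 23.8 pose [0.4589 0.1229 0.141 ] [1.7988e+02 2.0000e-02 1.0953e+02] tool delta [-0.199   0.4092  0.102 ] rows 4.7 turn 0.0002 f [-0.8  0.1 -0.4] w 0.0732
```

```bash
python3 -m jog '[[[-0.02,0.04,0,0],[-0.035,0.07,0.01,0],[-0.035,0.07,0.02,0],[-0.035,0.07,0.02,0],[-0.035,0.07,0.02,0],[-0.03,0.06,0.02,0],[-0.009,0.029,0.01,0],[0,0,0,0],[0,0,0,0],[0,0,0,0]]]'; python3 plan.py 0.685 0.0975 0.0265 109.5
python3 - <<'E'
from h import *
st=env.read_state(); s=env.snapshot("wrist"); g=cv2.medianBlur(cv2.cvtColor(s["pixels"],cv2.COLOR_BGR2GRAY),5)
print("pred boss",w2pix(s,[(.685,.0975,.042)],st)[0])
c=cv2.HoughCircles(g[100:280,200:440],cv2.HOUGH_GRADIENT,1,20,param1=80,param2=18,minRadius=28,maxRadius=42); print(None if c is None else (c[0]+[200,100,0])[:4])
E
```

```text
time_s: 24.8
tool_pos: [0.683, 0.0974, 0.0902]
tcp_rot: [-179.9, -0.0, 109.5]
wrist_force: [-0.5, 0.1, -0.1]
grip_width: 0.0731
gripper_force: 0.0
t 24.8 pose [0.683  0.0974 0.0902] [-1.7992e+02 -2.0000e-02  1.0954e+02] tool delta [-0.0012  0.0038  0.1275] rows 1.3 turn 0.0002 f [-0.5  0.1 -0.1] w 0.0731
pred boss [319.87245326 220.82150769]
[[328.5        218.5         33.09999847]
 [328.5        195.5         30.89999962]]
```

```bash
python3 -m jog '[[[-0.001,0.006,0.05,0],[0,0,0.05,0],[0,0,0.027,0],[0,0,0,0],[0,0,0,0]]]' && python3 -m jog '[[[0,0,0,0],[0,0,0,0],[0,0,0,0],[0,0,0,0],[0,0,0,0],[0,0,0,0],[0,0,0,0]]]' 0.3 && python3 -m jog '[[[0,0,0,0],[0,0,0,0],[0,0,0,0],[0,0,0,0.047],[0,0,0,0.047],[0,0,0,0.047],[0,0,0,0.047],[0,0,0,0.047],[0,0,0,0.047],[0,0,0,0.047]]]' 0.8 && python3 -m jog '[[[0,0,0,0.047],[0,0,0,0.047],[0,0,0,0.047],[0,0,0,0.03],[0,0,0,0],[0,0,0,0]]]' &&  python3 -m jog '[[[0,0,0,0],[0,0,0,0],[0,0,0,0],[0,0,0,0],[0,0,0,0],[0,0,0,0],[0,0,0,0]]]' 0.3;  python3 plan.py 0.459 0.1233 0.147
```

```text
time_s: 25.35
tool_pos: [0.6873, 0.098, 0.0277]
tcp_rot: [180.0, 0.0, 109.5]
wrist_force: [0.3, 0.1, 0.2]
grip_width: 0.0733
gripper_force: 0.0
time_s: 26.05
tool_pos: [0.688, 0.098, 0.0274]
tcp_rot: [179.9, 0.0, 109.5]
wrist_force: [1.5, 1.7, 2.9]
grip_width: 0.0452
gripper_force: 30.0
time_s: 27.05
tool_pos: [0.6868, 0.0977, 0.0265]
tcp_rot: [-180.0, 0.1, 50.0]
wrist_force: [-0.4, -0.4, -0.3]
grip_width: 0.0731
gripper_force: 0.0
time_s: 27.65
tool_pos: [0.687, 0.0978, 0.0267]
tcp_rot: [-180.0, 0.0, 19.6]
wrist_force: [-0.2, -0.7, -0.5]
grip_width: 0.0731
gripper_force: 0.0
time_s: 28.35
tool_pos: [0.6872, 0.098, 0.0269]
tcp_rot: [-180.0, 0.0, 19.5]
wrist_force: [-0.6, 0.2, 0.5]
grip_width: 0.0454
gripper_force: 30.0
t 28.35 pose [0.6872 0.098  0.0269] [-1.7999e+02  1.0000e-02  1.9530e+01] tool delta [-0.4132 -0.2003 -0.2402] rows 5.2 turn 0 f [-0.6  0.2  0.5] w 0.0454
```

```bash
python3 -m jog '[[[0,0,-0.03,0],[0,0,-0.06,0],[0,0,-0.07,0],[0,0,-0.06,0],[-0.02,-0.01,-0.02,0],[-0.05,-0.025,0,0],[-0.065,-0.031,0,0],[-0.065,-0.031,0,0],[-0.065,-0.031,0,0],[-0.065,-0.031,0,0]]]' && python3 -m jog '[[[-0.05,-0.025,0,0],[-0.025,-0.012,0,0],[-0.008,-0.003,0,0],[0,0,0,0],[0,0,0,0],[0,0,0,0]]]';  python3 plan.py 0.459 0.1233 0.105 19.5
```

```text
time_s: 29.35
tool_pos: [0.502, 0.1174, 0.1461]
tcp_rot: [-180.0, 0.1, 19.5]
wrist_force: [0.0, -0.1, -2.4]
grip_width: 0.0451
gripper_force: 30.0
time_s: 29.95
tool_pos: [0.4607, 0.1226, 0.1468]
tcp_rot: [180.0, -0.0, 19.5]
wrist_force: [0.3, 0.0, -2.9]
grip_width: 0.0452
gripper_force: 30.0
t 29.95 pose [0.4607 0.1226 0.1468] [ 1.7998e+02 -3.0000e-02  1.9500e+01] tool delta [-0.0027 -0.0025  0.0836] rows 0.8 turn 0.0 f [ 0.3  0.  -2.9] w 0.0452
```

```bash
python3 -m jog '[[[-0.003,-0.002,0.02,0],[0,0,0.02,0],[0,0,0.018,0],[0,0,0.01,0],[0,0,0.01,0],[0,0,0.006,0],[0,0,0,0],[0,0,0,0]]]'; python3 plan.py 0.459 0.1233 0.105 19.5
```

```text
time_s: 30.75
tool_pos: [0.4579, 0.1231, 0.105]
tcp_rot: [180.0, -0.0, 19.5]
wrist_force: [-0.5, -0.6, -2.3]
grip_width: 0.0451
gripper_force: 30.0
t 30.75 pose [0.4579 0.1231 0.105 ] [ 1.7999e+02 -4.0000e-02  1.9520e+01] tool delta [0.0022 0.0003 0.0001] rows 0.0 turn 0.0001 f [-0.5 -0.6 -2.3] w 0.0451
```

```bash
python3 -m jog '[[[0,0,0.002,0],[0,0,0,0],[0,0,0,0]]]'; python3 -m jog '[[[0,0,0,0],[0,0,0,0],[0,0,0,0],[0,0,0,0],[0,0,-0.03,0],[0,0,-0.06,0],[0,0,-0.03,0],[0,0,0,0]]]' 0.8; python3 check.py; python3 plan.py 0.399 -0.351 0.09 19.5
```

```text
time_s: 31.05
tool_pos: [0.458, 0.1231, 0.1048]
tcp_rot: [180.0, -0.1, 19.5]
wrist_force: [-0.6, -1.0, 5.9]
grip_width: 0.0452
gripper_force: 30.0
time_s: 31.85
tool_pos: [0.4593, 0.1234, 0.1659]
tcp_rot: [180.0, -0.3, 19.5]
wrist_force: [0.4, 0.9, 0.0]
grip_width: 0.0732
gripper_force: 0.0
b shift px 35 -34 score 0.38
c shift px -28 34 score 0.54
d shift px 0 0 score 1.0
cap shift px 0 0 score 1.0
jar shift px 0 0 score 1.0
tin shift px 0 0 score 1.0
t 31.9 pose [0.4582 0.1231 0.1644] [ 1.7998e+02 -1.1000e-01  1.9520e+01] tool delta [-0.4285  0.8542  0.1489] rows 9.7 turn 0.0001 f [-0.1 -0.2 -1.1] w 0.0727
```

```bash
python3 -m jog '[[[-0.02,0.04,0,0],[-0.035,0.07,0.01,0],[-0.04,0.08,0.02,0],[-0.04,0.08,0.02,0],[-0.04,0.08,0.02,0],[-0.04,0.08,0.02,0],[-0.04,0.08,0.02,0],[-0.04,0.08,0.02,0],[-0.04,0.08,0.01,0],[-0.04,0.08,0.01,0]]]'; python3 -m jog '[[[-0.035,0.07,0,0],[-0.017,0.033,0,0],[-0.002,0.011,0,0],[0,0,0,0],[0,0,0,0],[0,0,0,0]]]'; python3 plan.py 0.399 -0.351 0.0265 19.5
python3 - <<'E'
from h import *
st=env.read_state(); s=env.snapshot("wrist"); g=cv2.medianBlur(cv2.cvtColor(s["pixels"],cv2.COLOR_BGR2GRAY),5)
print("pred boss",w2pix(s,[(.399,-.351,.042)],st)[0])
c=cv2.HoughCircles(g[100:280,200:440],cv2.HOUGH_GRADIENT,1,20,param1=80,param2=18,minRadius=28,maxRadius=42); print(None if c is None else (c[0]+[200,100,0])[:4])
cv2.imwrite("pics/w5.png",s["pixels"][60:300,160:480])
E
```

```text
time_s: 32.9
tool_pos: [0.4048, -0.2942, 0.0871]
tcp_rot: [-179.9, 0.1, 19.5]
wrist_force: [1.1, -0.2, 0.4]
grip_width: 0.0732
gripper_force: 0.0
time_s: 33.5
tool_pos: [0.4001, -0.3542, 0.0889]
tcp_rot: [-180.0, 0.0, 19.6]
wrist_force: [0.3, 0.5, -0.3]
grip_width: 0.073
gripper_force: 0.0
t 33.5 pose [ 0.4001 -0.3542  0.0889] [-1.7996e+02  1.0000e-02  1.9630e+01] tool delta [ 1.000e-04 -6.700e-03  1.249e-01] rows 1.3 turn 0.0007 f [ 0.3  0.5 -0.3] w 0.073
pred boss [312.34943587 222.76644141]
[[320.5 219.5  35.5]]
```

View pics/w5.png

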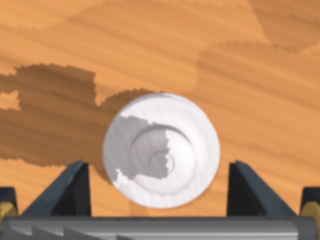

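Pulley d's boss is at (321,220) in the full frame, between the fingers. Descending.

```bash
python3 -m jog '[[[0.001,-0.004,0.05,0],[0,0,0.05,0],[0,0,0.024,0],[0,0,0,0],[0,0,0,0]]]' && python3 -m jog '[[[0,0,0,0],[0,0,0,0],[0,0,0,0],[0,0,0,0],[0,0,0,0],[0,0,0,0],[0,0,0,0]]]' 0.3 && python3 -m jog '[[[0,0,0,0],[0,0,0,0],[0,0,0,0],[0,0,0,-0.047],[0,0,0,-0.047],[0,0,0,-0.047],[0,0,0,-0.047],[0,0,0,-0.047],[0,0,0,-0.047],[0,0,0,-0.047]]]' 0.8 && python3 -m jog '[[[0,0,0,-0.047],[0,0,0,-0.047],[0,0,0,-0.047],[0,0,0,-0.03],[0,0,0,0],[0,0,0,0]]]' &&  python3 -m jog '[[[0,0,0,0],[0,0,0,0],[0,0,0,0],[0,0,0,0],[0,0,0,0],[0,0,0,0],[0,0,0,0]]]' 0.3;  python3 plan.py 0.459 0.1233 0.171
```

```text
time_s: 34.05
tool_pos: [0.4002, -0.3538, 0.0276]
tcp_rot: [180.0, -0.0, 19.6]
wrist_force: [-0.7, -0.9, -0.6]
grip_width: 0.0732
gripper_force: 0.0
time_s: 34.75
tool_pos: [0.4001, -0.3543, 0.0275]
tcp_rot: [179.9, -0.0, 19.5]
wrist_force: [-0.6, -0.8, 4.1]
grip_width: 0.0453
gripper_force: 30.0
time_s: 35.75
tool_pos: [0.3995, -0.3534, 0.0266]
tcp_rot: [-180.0, -0.0, 79.1]
wrist_force: [0.6, -0.4, -0.3]
grip_width: 0.0731
gripper_force: 0.0
time_s: 36.35
tool_pos: [0.3996, -0.3536, 0.0268]
tcp_rot: [-180.0, -0.0, 109.4]
wrist_force: [0.5, 0.3, 0.8]
grip_width: 0.0733
gripper_force: 0.0
time_s: 37.05
tool_pos: [0.3997, -0.3538, 0.027]
tcp_rot: [-180.0, 0.0, 109.5]
wrist_force: [-0.4, -0.0, -0.6]
grip_width: 0.0451
gripper_force: 30.0
t 37.05 pose [ 0.3997 -0.3538  0.027 ] [-180.      0.    109.52] tool delta [ 0.8597  0.4307 -0.288 ] rows 10.0 turn 0 f [-0.4 -0.  -0.6] w 0.0451
```

```bash
python3 -m jog '[[[0,0,-0.03,0],[0,0,-0.06,0],[0,0,-0.07,0],[0,0,-0.07,0],[0,0,-0.058,0],[0.03,0.015,0,0],[0.06,0.03,0,0],[0.08,0.04,0,0],[0.08,0.04,0,0],[0.08,0.04,0,0]]]' && python3 -m jog '[[[0.08,0.04,0,0],[0.08,0.04,0,0],[0.08,0.04,0,0],[0.08,0.04,0,0],[0.08,0.04,0,0],[0.07,0.035,0,0],[0.04,0.02,0,0],[0.018,0.01,0,0],[0,0,0,0],[0,0,0,0]]]';  python3 plan.py 0.459 0.1233 0.129 109.5
```

```text
time_s: 38.05
tool_pos: [0.4209, -0.1678, 0.1691]
tcp_rot: [-179.9, -0.2, 109.5]
wrist_force: [0.6, 0.7, -1.6]
grip_width: 0.0446
gripper_force: 30.0
time_s: 39.05
tool_pos: [0.4581, 0.1217, 0.1701]
tcp_rot: [-179.9, 0.0, 109.5]
wrist_force: [0.1, -1.0, -1.3]
grip_width: 0.0451
gripper_force: 30.0
t 39.05 pose [0.4581 0.1217 0.1701] [-1.7988e+02  3.0000e-02  1.0953e+02] tool delta [0.0025 0.0028 0.0823] rows 0.8 turn 0.0002 f [ 0.1 -1.  -1.3] w 0.0451
```

```bash
python3 -m jog '[[[0.001,0.002,0.02,0],[0,0,0.02,0],[0,0,0.016,0],[0,0,0.01,0],[0,0,0.01,0],[0,0,0.007,0],[0,0,0,0],[0,0,0,0]]]'; python3 plan.py 0.459 0.1233 0.129 109.5
```

```text
time_s: 39.85
tool_pos: [0.4599, 0.1233, 0.1296]
tcp_rot: [180.0, 0.0, 109.5]
wrist_force: [0.6, -0.3, -1.4]
grip_width: 0.045
gripper_force: 30.0
t 39.85 pose [0.4599 0.1233 0.1296] [1.7997e+02 1.0000e-02 1.0953e+02] tool delta [ 0.0007 -0.0018  0.0011] rows 0.0 turn 0.0002 f [ 0.6 -0.3 -1.4] w 0.045
```

```bash
python3 -m jog '[[[0,0,0.002,0],[0,0,0,0],[0,0,0,0]]]'; python3 -m jog '[[[0,0,0,0],[0,0,0,0],[0,0,0,0],[0,0,0,0],[0,0,-0.03,0],[0,0,-0.06,0],[0,0,-0.03,0],[0,0,0,0]]]' 0.8; python3 check.py; python3 plan.py 0.6645 -0.098 0.1 109.5
```

```text
time_s: 40.15
tool_pos: [0.4601, 0.1233, 0.1289]
tcp_rot: [179.9, 0.0, 109.5]
wrist_force: [-0.1, 0.1, 2.8]
grip_width: 0.0453
gripper_force: 30.0
time_s: 40.95
tool_pos: [0.4612, 0.1236, 0.1904]
tcp_rot: [179.7, 0.0, 109.5]
wrist_force: [-0.1, 0.1, 0.1]
grip_width: 0.073
gripper_force: 0.0
b shift px 35 -35 score 0.35
c shift px -29 31 score 0.54
d shift px -31 21 score 0.19
cap shift px 0 0 score 1.0
jar shift px 0 0 score 1.0
tin shift px 0 0 score 1.0
t 41.0 pose [0.4602 0.1233 0.1889] [1.7989e+02 2.0000e-02 1.0953e+02] tool delta [-0.5538  0.2372  0.1779] rows 6.3 turn 0.0001 f [ 0.  -0.4  0.6] w 0.073
```

```bash
python3 -m jog '[[[-0.035,0.015,0,0],[-0.07,0.03,0,0],[-0.08,0.034,0.01,0],[-0.08,0.034,0.03,0],[-0.08,0.034,0.03,0],[-0.08,0.034,0.03,0],[-0.07,0.03,0.04,0],[-0.04,0.017,0.03,0],[-0.017,0.009,0.008,0],[0,0,0,0]]]'; python3 -m jog '[[[0,0,0,0],[0,0,0,0]]]';  python3 plan.py 0.6645 -0.098 0.0265 109.5
python3 - <<'E'
from ov import *
st=env.read_state(); s=env.snapshot("wrist")
print("pred knob",w2pix(s,[(.6645,-.098,.051)],st)[0])
cv2.imwrite("pics/w6.png",s["pixels"][60:300,160:480])
t=env.snapshot("top"); overlay(t,{},"pics/t6.png",(230,380,110,260))
a=cv2.imread("pics/t6.png"); b=cv2.imread("pics/w6.png"); b=cv2.resize(b,(400,300)); a=cv2.resize(a,(400,400))
c=np.zeros((400,800,3),np.uint8); c[:,:400]=a; c[:300,400:]=b; cv2.imwrite("pics/c6.png",c)
E
```

```text
time_s: 42.0
tool_pos: [0.663, -0.0977, 0.0972]
tcp_rot: [-179.8, -0.1, 109.5]
wrist_force: [-0.4, 1.1, -0.6]
grip_width: 0.073
gripper_force: 0.0
time_s: 42.2
tool_pos: [0.6633, -0.0962, 0.1005]
tcp_rot: [180.0, 0.0, 109.6]
wrist_force: [0.6, 0.1, 0.8]
grip_width: 0.073
gripper_force: 0.0
t 42.2 pose [ 0.6633 -0.0962  0.1005] [1.7995e+02 1.0000e-02 1.0959e+02] tool delta [-0.0042  0.001   0.148 ] rows 1.5 turn 0.0005 f [0.6 0.1 0.8] w 0.073
pred knob [317.56564082 222.30981912]
```

View pics/c6.png

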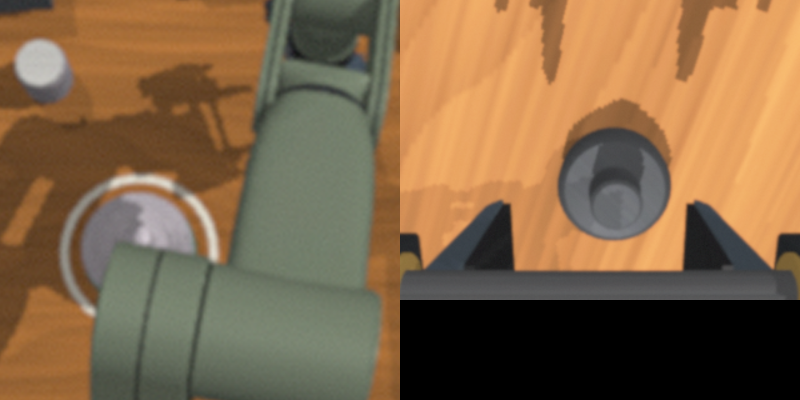

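The cap's knob is at (333,224) in the full wrist frame, a few mm to the right. The stack in the top view stays centred in the ring. Descending and gripping the knob both ways.

```bash
python3 -m jog '[[[-0.003,0.006,0.05,0],[0,0,0.05,0],[0,0,0.044,0],[0,0,0,0],[0,0,0,0]]]' && python3 -m jog '[[[0,0,0,0],[0,0,0,0],[0,0,0,0],[0,0,0,0],[0,0,0,0],[0,0,0,0],[0,0,0,0],[0,0,0,0],[0,0,0,0]]]' 0.1 && python3 -m jog '[[[0,0,0,0],[0,0,0,0],[0,0,0,0],[0,0,0,0.047],[0,0,0,0.047],[0,0,0,0.047],[0,0,0,0.047],[0,0,0,0.047],[0,0,0,0.047],[0,0,0,0.047]]]' 0.7 && python3 -m jog '[[[0,0,0,0.047],[0,0,0,0.047],[0,0,0,0.047],[0,0,0,0.03],[0,0,0,0],[0,0,0,0]]]' &&  python3 -m jog '[[[0,0,0,0],[0,0,0,0],[0,0,0,0],[0,0,0,0],[0,0,0,0],[0,0,0,0],[0,0,0,0],[0,0,0,0],[0,0,0,0]]]' 0.1;  python3 plan.py 0.459 0.1233 0.195
```

```text
time_s: 42.8
tool_pos: [0.6671, -0.0973, 0.0284]
tcp_rot: [180.0, 0.0, 109.6]
wrist_force: [0.4, -0.2, 1.1]
grip_width: 0.0729
gripper_force: 0.0
time_s: 43.7
tool_pos: [0.6677, -0.0977, 0.0278]
tcp_rot: [179.9, 0.0, 109.5]
wrist_force: [3.5, 0.8, 2.5]
grip_width: 0.028
gripper_force: 30.0
time_s: 44.7
tool_pos: [0.6664, -0.0978, 0.0271]
tcp_rot: [-179.9, 0.1, 50.0]
wrist_force: [0.5, -0.2, -0.3]
grip_width: 0.0641
gripper_force: 0.0
time_s: 45.3
tool_pos: [0.6667, -0.0977, 0.0272]
tcp_rot: [-180.0, 0.0, 19.6]
wrist_force: [0.6, -0.2, -0.3]
grip_width: 0.0638
gripper_force: 0.0
time_s: 46.2
tool_pos: [0.6671, -0.0978, 0.0275]
tcp_rot: [180.0, -0.0, 19.5]
wrist_force: [0.1, -0.9, -0.6]
grip_width: 0.0285
gripper_force: 30.0
t 46.2 pose [ 0.6671 -0.0978  0.0275] [179.99  -0.    19.53] tool delta [-0.2444 -0.5558 -0.335 ] rows 6.9 turn 0 f [ 0.1 -0.9 -0.6] w 0.0285
```

```bash
python3 -m jog '[[[0,0,-0.035,0],[0,0,-0.06,0],[0,0,-0.08,0],[0,0,-0.08,0],[0,0,-0.06,0],[-0.013,-0.03,-0.02,0],[-0.026,-0.06,0,0],[-0.035,-0.08,0,0],[-0.035,-0.08,0,0],[-0.035,-0.08,0,0]]]' && python3 -m jog '[[[-0.035,-0.08,0,0],[-0.031,-0.07,0,0],[-0.02,-0.045,0,0],[-0.012,-0.027,0,0],[0,0,0,0],[0,0,0,0],[0,0,0,0],[0,0,0,0]]]';  python3 plan.py 0.459 0.1233 0.1535 19.5
```

```text
time_s: 47.2
tool_pos: [0.5404, 0.0354, 0.1929]
tcp_rot: [-179.9, 0.2, 19.5]
wrist_force: [-0.0, 1.0, -1.5]
grip_width: 0.0283
gripper_force: 30.0
time_s: 48.0
tool_pos: [0.4614, 0.1213, 0.1947]
tcp_rot: [180.0, 0.0, 19.5]
wrist_force: [-0.2, -0.5, -2.5]
grip_width: 0.0283
gripper_force: 30.0
t 48.0 pose [0.4614 0.1213 0.1947] [1.7998e+02 1.0000e-02 1.9450e+01] tool delta [-0.0032 -0.0053  0.0823] rows 0.8 turn -0.0003 f [-0.2 -0.5 -2.5] w 0.0283
```

```bash
python3 -m jog '[[[-0.002,-0.005,0.02,0],[0,0,0.02,0],[0,0,0.016,0],[0,0,0.01,0],[0,0,0.01,0],[0,0,0.007,0],[0,0,0,0],[0,0,0,0]]]'; python3 plan.py 0.459 0.1233 0.1535 19.5
```

```text
time_s: 48.8
tool_pos: [0.4591, 0.1241, 0.1535]
tcp_rot: [180.0, -0.0, 19.5]
wrist_force: [-0.3, -0.6, -2.5]
grip_width: 0.0283
gripper_force: 30.0
t 48.8 pose [0.4591 0.1241 0.1535] [ 1.7999e+02 -3.0000e-02  1.9530e+01] tool delta [-0.0008  0.0014  0.    ] rows 0.0 turn 0.0001 f [-0.3 -0.6 -2.5] w 0.0283
```

Touch down, release, rise and clear away, then look.

```bash
python3 -m jog '[[[0,0,0.003,0],[0,0,0,0],[0,0,0,0]]]'; python3 -m jog '[[[0,0,0,0],[0,0,0,0],[0,0,0,0],[0,0,0,0],[0,0,-0.03,0],[0,0,-0.06,0],[0,0,-0.06,0],[0,0,0,0]]]' 0.8;  python3 -m jog '[[[0,0.05,0,0],[0,0.08,0,0],[0,0.08,0,0],[0,0.08,0,0],[0,0.08,0,0],[0,0.08,0,0],[0,0.05,0,0],[0,0,0,0],[0,0,0,0]]]'
python3 - <<'E'
from h import *
a=env.snapshot("scene")["pixels"]; b=env.snapshot("top")["pixels"]
cv2.imwrite("pics/end.png",np.hstack([cv2.resize(a[130:290,290:450],(400,400),interpolation=2),cv2.resize(b[125:285,205:365],(400,400),interpolation=2)]))
E
```

```text
time_s: 49.1
tool_pos: [0.4592, 0.1241, 0.1533]
tcp_rot: [180.0, -0.1, 19.5]
wrist_force: [-2.5, -0.4, 7.1]
grip_width: 0.0282
gripper_force: 30.0
time_s: 49.9
tool_pos: [0.4615, 0.1246, 0.2307]
tcp_rot: [179.9, -0.5, 19.5]
wrist_force: [0.3, 0.4, -0.2]
grip_width: 0.0731
gripper_force: 0.0
time_s: 50.8
tool_pos: [0.5419, -0.1115, 0.2259]
tcp_rot: [-179.9, 0.1, 19.5]
wrist_force: [-0.7, 1.1, -0.3]
grip_width: 0.073
gripper_force: 0.0
```

View pics/end.png

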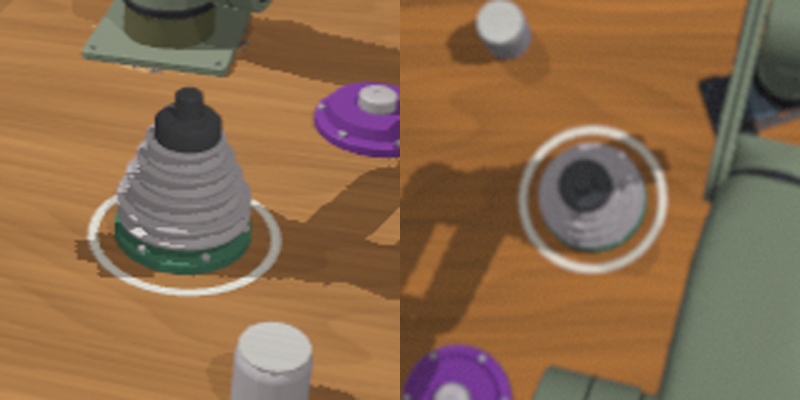

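The stack is complete and level inside the ring, with the cap on top, at (188,180) on the left half and (592,197) on the right. Handing in.

```bash
python3 -c "
from station import env
print(env.hand_in())"
```

```text
the job is handed in; nothing more can be done
None
```

The foot stands centred in the white ring with pulleys a, b, c and d and the end cap stacked on it, and I handed the job in at about 51 s; the hand-in gave no verdict, but the final pictures show the stack level with the arm clear.

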